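# Load the bench press and start its screw in the nut

### The arm

A 6-joint arm with a two-finger parallel gripper is mounted at the origin on a cart in front of the work surface, level with it; the furniture and walls round the work are solid. World frame = base frame: x ahead of the robot, y to its left, z up, the work surface at z = 0. Lengths are in m, angles in rad, forces in N, time in s.
With the tool pointing down it reaches from about 0.3 to 0.775 m from the base axis. Payload 14.6 kg.
Tool frame: the origin (TCP) lies midway between the tips of the shut fingers; the grasp point (between the pads) lies 19 mm behind it (ctrl.tcp_to_grasp is the z of the grasp point in the tool frame, in m); z points along the fingers, y is the line along which they close (so a half turn about z gives the same grasp; the last joint's range is limited). The gripper opens to 94 mm and grips with 3 to 60 N. Pads are 16 mm wide; open, the fingers measure 119 mm over their backs; the gripper's body (75 mm by 177 mm) begins 78 mm behind the grasp point.
Start: joints at [1.264, 0.3, 1.521, -0, 1.321, -0.067], TCP at [0.131, 0.534, 0.205] pointing down, gripper open.
Joint ranges: [-3.03, 3.03], [-0.79, 2.21], [0.23, 2.52], [-1.04, 4.18], [0, 3.07], [-2.55, 2.55]. Speed limits (rad/s): [2.22, 2.22, 2.57, 3.14, 3.14, 3.14].

### API

Orientations are given as [roll, pitch, yaw] about the fixed x, y, z axes, in that order (R = Rz(yaw) Ry(pitch) Rx(roll)).
In Python, from station import monitor, camera, ctrl gives the robot as it stands.
- The arm moves only by the tool apply_moves, never from a script. Its argument "plan" is one flat list of numbers, 4 for each row, row after row: the shift along the tool's x, y, z in mm, then the turn about the tool's z in rad. In form: [dx, dy, dz, spin, dx, dy, dz, spin, ...]. A call has 1 to 20 rows; each row shifts and turns the commanded pose from where the row before left it, along the tool's axes as they then stand; what a row does not reach is not made up. A row lasts 1/10 s, in which the tool goes at most 50 mm and 8.59 degrees, less where a joint would pass 70% of its speed; a pose out of reach is approached as far as the arm can. A call is refused whole if a number of a shift passes 50 or a number of a turn 0.15, either way. A call with a gripper value outside its range is refused whole. "hand" is the gripper command: -1 is shut, 1 is fully open, values between are in proportion, set as the call begins (left out, the last holds). The fingers move at their own pace and stop on an object; "squeeze" is the grip in N (left out, the last holds). Time passes only in rows, so rows that do not move let the fingers close. It gives the time, the measured TCP pose, the force, the opening and the grip force at its end, in the units of the state.
- monitor.get_obs(): the state, without advancing time (a new reading comes with each control period).
- camera(name): name is "scene" or "top"; returns a dict with "image" (480x640x3 uint8, red, green, blue), "range_z" (480x640 float32, m along the optical axis (not along the pixel's ray), 0 where there is no reading), "mtx" (3x3 intrinsics, pixels), "distortion" ([k1, k2, p1, p2, k3] as OpenCV has them; the pictures are not rectified), "rvec" (rotation vector, rad) and "tvec" (3), from world to camera coordinates, as OpenCV has them. Camera axes: x right, y down, z forward; pixel columns grow to the right and rows downward; lengths in m; the calibration is good to about 2 mm. A picture is of the moment at which its call begins.
- ctrl.hand_in(): hands the job in; it is judged then, once.
The state is a dict: "time_s": time; "qpos": joint angles; "joint_vel": joint speeds; "tau": joint torques, N m; "ee_pos": TCP position; "eef_rot": TCP orientation; "force": force on the tool from outside, world axes, zero at the start; "moment": the same for the moment, N m; "grip_width": finger opening in m; "grip_force": force on a finger pad.
Only numpy, scipy, OpenCV 4.12 (cv2) and the standard library are available. Lean on these libraries where they do the work, as an engineer would, in place of code of your own. Each camera call takes 0.05 s, during which the arm holds its last target. There are 200 camera calls.

### The job

Push the loose suspension link across the press's base plate, big eye first, until the eye is fully home in the V-stop under the screw. Then start the press screw by its crank handle without cross-threading it: turn it backward (anticlockwise from above) until you feel it drop into the thread, and only then turn it forward (clockwise) about one full turn. Finish holding the crank handle in the gripper, the screw started; leave the bearing, the oil filter and the spanner where they are.

Things in the scene. Friction and masses are not known exactly. Their poses are not given: they have to be found in the camera images.
- press: small grey-green cast bench screw press, fixed to the bench. Origin: underside of its base plate (12 mm thick, x -60 to 125, y -60 to 235 mm), straight below the screw's axis; z up, x towards its column (x 62 to 117 mm), which carries an arm and a round boss (62 mm dia., z 80 to 120 mm) overhead. The screw stands in the boss, topped by a handwheel with a crank handle.
- press_axis (a point): point on the plate's top (12 mm above the bench) on the screw's axis: where the centre of the big eye belongs. Two smooth steel bars, 22 mm high on the plate, form a 70 degree V-stop round it, open towards the press's +y (mouth about 85 mm wide): an eye pushed in along -y slides down them and comes to rest against both, centred here.
- link: loose grey suspension link lying flat on the plate, 0.5 kg. Origin: underside of the big eye (44 mm dia., 28 mm high, with a sleeve 4 mm higher), at its centre; its y axis runs along the shank (20 mm wide, from 7 to 21 mm high) to the small eye (30 mm dia., 24 mm high) 120 mm away. It starts 60 to 90 mm short of its place, lying roughly along the press's y, the small eye outward.
- link_tail (a point): centre of the link's small eye, 14 mm above the link's underside: the end to push at, with one flat face behind it (held between two fingertips the link cannot swing into the V)
- spindle (a joint): turn of the press screw about the vertical axis, rad, counted over whole turns; grows forward (clockwise from above, tightening). Turning it takes about 0.05 N m. It starts between -0.4 and 0.4. At value q the crank handle lies 52 mm from the axis at direction (-cos q, sin q) in the press's x, y.
- nose (a joint): height of the screw, m, up positive. At the start its thread only rests on top of the nut's first thread, at 0.0035 to 0.0055. Turned backward it climbs slowly to 0.006 and, 0.6 to 2.3 rad from the start, drops 6 mm at once to about 0, into the mouth of the groove. Turned forward from there it goes down 6 mm a turn, to -0.006 after one turn, with about 1 mm of play.
- crank_handle: black upright handle on the handwheel, which revolves freely on its own pin: 18.5 mm dia., 52 mm tall. Origin: centre of its foot; on the wheel 52 mm from the screw's axis. The wheel's rim (130 mm dia. overall, 14 mm thick) is 10 mm below the handle's foot; nothing near the press stands higher than the handle.
- crank_mid (a point): point on the handle's axis 30 mm above its foot, the place to hold it; 229 mm above the bench when the screw's height is 0
- bearing: loose ball bearing, 52 mm dia., 15 mm high; origin at the centre of its underside. Leave alone
- oil_filter: loose white oil filter, 69 mm dia., 92 mm high; origin at the centre of its underside. Leave alone
- spanner_19: loose combination spanner, 230 mm long, 8 mm thick, lying flat; origin at the centre of its underside. Leave alone
- nut_top (a point): centre of the bronze nut's flange on top of the boss (54 mm dia., 128 mm above the bench), fixed. Its thread is right-handed, 6 mm a turn; where round the axis it begins differs from start to start and cannot be seen.
- nose_tip (a point): centre of the screw's lower end (19 mm dia.), 56.5 mm above the bench at height 0. Screw, wheel and handle together weigh 1.1 kg and fall by this weight alone: a light pinch on the handle (5 to 7 N) turns it and lets it slide down through the fingers; a hard one carries the screw, so that it cannot drop, unless the hand goes down with it.
There are look-alikes about, which are no part of the job. Several things have the shape of the link; the one meant has the colours described above.

How it is judged:
By the outcome, as a careful person would: the job done as asked, in the order asked, and still so for the second after the job is handed in, while the arm keeps its last pose, push and grip.
It also fails if it takes over 72 s, if anything falls off the work surface, if the arm or the gripper's body presses on something with over 40 N, if the wrist force passes 120 N, or if a joint passes its speed limit or range.

## Working session

There is one attempt and no reset: what is moved stays moved. The work goes in short steps, Python scripts to look and compute and a tool call to move; the robot and the scene stay as the last step left them, time stands still between calls to the robot, and variables do not carry over. Pictures are saved under pics/ and viewed, at most 12 in all, crops included, and the job is handed in when it is done.

Besides the shell and the picture viewer there is one more tool, called after "Emit:" as a command line: name --argument value ..., lists and objects as JSON in quotes. apply_moves: Moves the arm, as the interface text tells. Its arguments: {"type":"object","properties":{"plan":{"type":"array","items":{"type":"number"}},"hand":{"type":"number"},"squeeze":{"type":"number"}},"required":["plan"]}

```bash
mkdir -p pics; ls
python3 - <<'E'
from station import monitor,camera,ctrl
import cv2,numpy as np
for n in("scene","top"):
    c=camera(n);cv2.imwrite(f"pics/{n}0.png",c["image"][:,:,::-1]);np.savez(f"/tmp/{n}0.npz",**c)
    R=cv2.Rodrigues(np.array(c["rvec"],float))[0];print(n,(-R.T@np.ravel(c["tvec"])).round(3),R.round(2).tolist(),c["mtx"].tolist())
print(monitor.get_obs(),ctrl.tcp_to_grasp)
E
```

```text
pics
scene [ 0.011 -0.562  0.864] [[0.72, -0.69, -0.01], [-0.51, -0.52, -0.69], [0.47, 0.5, -0.73]] [[442.80840056197815, 0.0, 319.8237254038764], [0.0, 442.80840056197815, 242.338226950092], [0.0, 0.0, 1.0]]
top [ 0.348 -0.069  1.368] [[-0.01, -1.0, -0.02], [-0.99, 0.01, -0.12], [0.12, 0.01, -0.99]] [[456.9824349060283, 0.0, 323.82832235925844], [0.0, 456.9824349060283, 235.8074822279312], [0.0, 0.0, 1.0]]
{'time_s': 0.1, 'qpos': array([ 1.26439548e+00,  3.00391334e-01,  1.52147387e+00,  8.39176533e-06,
        1.32069291e+00, -6.66124898e-02]), 'joint_vel': array([ 0.00078536, -0.00224351, -0.00281496, -0.00115143, -0.00109902,
        0.00127282]), 'tau': array([ 2.83126261e-03, -5.32632315e+01, -3.53278112e+01,  7.09755393e-02,
        2.35694333e-02, -5.42250609e-05]), 'ee_pos': array([0.13056584, 0.53405655, 0.20497544]), 'eef_rot': array([-3.14062988e+00, -7.23747222e-05,  2.90180218e+00]), 'force': array([ 0.13378303, -1.23672701,  0.25114228]), 'moment': array([ 0.02837102, -0.0047926 , -0.02983039]), 'grip_force': 0.0, 'grip_width': 0.09370197484058541} -0.0188
```

View pics/scene0.png

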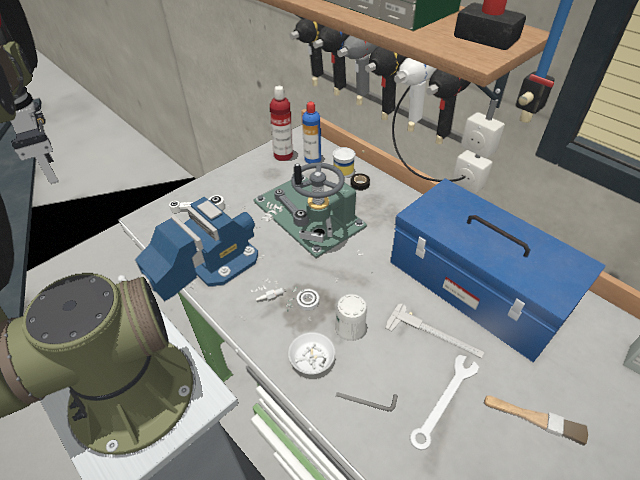

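View pics/top0.png

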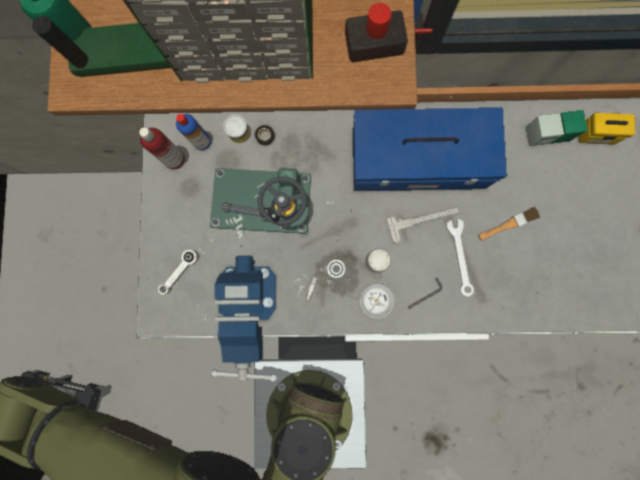

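The scene picture shows the press around (310,210) with its V-stop and link; the top picture shows the plate at u 211–310, v 168–233, with the link's small eye near (228,208) and the wheel near (284,203). I'll zoom in on both.

```bash
cat > h.py <<'E'
import cv2,numpy as np
def ld(n): return dict(np.load(f"/tmp/{n}.npz"))
def shoot(n,tag):
    from station import camera
    c=camera(n);np.savez(f"/tmp/{tag}.npz",**c);return c
def ray(c,uv):
    p=cv2.undistortPoints(np.array(uv,float).reshape(-1,1,2),c["mtx"],c["distortion"]).reshape(-1,2)
    R=cv2.Rodrigues(np.array(c["rvec"],float))[0];t=np.ravel(c["tvec"])
    return -R.T@t,np.c_[p,np.ones(len(p))]@R
def onz(c,uv,z):
    o,d=ray(c,uv);return o+d*((z-o[2])/d[:,2])[:,None]
def proj(c,P): return cv2.projectPoints(np.array(P,float).reshape(-1,3),c["rvec"],c["tvec"],c["mtx"],c["distortion"])[0].reshape(-1,2)
def depthpt(c,uv):
    o,d=ray(c,uv);z=np.array([c["range_z"][int(round(v)),int(round(u))] for u,v in uv]);return o+d*z[:,None]
def crop(c,u0,v0,u1,v1,s,f): cv2.imwrite(f,cv2.resize(c["image"][v0:v1,u0:u1,::-1],None,fx=s,fy=s,interpolation=cv2.INTER_CUBIC))
E
python3 - <<'E'
from h import *
crop(ld("top0"),200,155,320,245,6,"pics/c1.png");crop(ld("scene0"),245,155,375,260,6,"pics/c2.png")
E
```

```text
(no output)
```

View pics/c1.png

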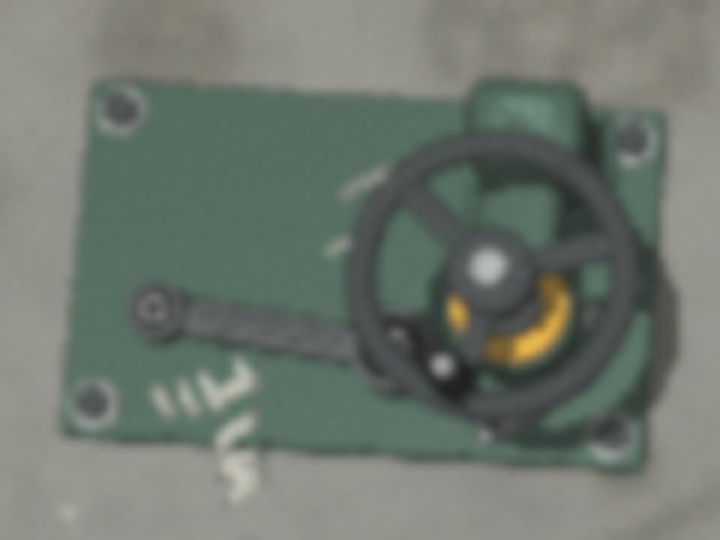

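View pics/c2.png

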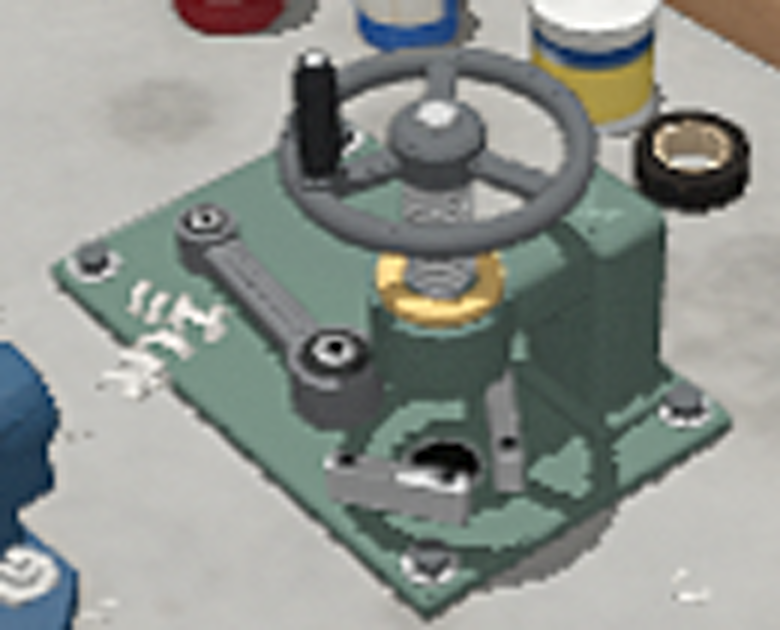

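Crop c1: plate corners at (92,78),(662,112),(642,470),(62,432), small eye (155,308), handle top (443,366). Crop c2: big eye top (335,348), small eye top (205,222), handle top (316,60), plate corners (52,270),(430,615),(730,425).

Run:
```python
from h import *
t,s=ld("top0"),ld("scene0")
T=lambda L:np.array([200-.417,155-.417])+np.array(L)/6
S=lambda L:np.array([245-.417,155-.417])+np.array(L)/6
A=onz(t,T([(92,78),(662,112),(642,470),(62,432)]),.012)[:,:2]
B=onz(s,S([(730,425),(430,615),(52,270)]),.012)[:,:2]
ma=np.array([(125,235),(125,-60),(-60,-60),(-60,235)])/1e3
mb=np.array([(125,-60),(-60,-60),(-60,235)])/1e3
def fit(m,w):
    mc,wc=m.mean(0),w.mean(0);H=(m-mc).T@(w-wc);a=np.arctan2(H[0,1]-H[1,0],H[0,0]+H[1,1])
    R=np.array([[np.cos(a),-np.sin(a)],[np.sin(a),np.cos(a)]]);o=wc-R@mc
    print("yaw",a.round(4),"org",o.round(4),"res mm",(1e3*(w-(m@R.T+o))).round(1).tolist());return a,R,o
fit(ma,A);fit(mb,B);a,R,o=fit(np.r_[ma,mb],np.r_[A,B])
def two(p,q):
    o1,d1=ray(t,p);o2,d2=ray(s,q);d1=d1[0];d2=d2[0]
    k=np.linalg.lstsq(np.c_[d1,-d2],o2-o1,rcond=None)[0];x,y=o1+k[0]*d1,o2+k[1]*d2;return (x+y)/2,1e3*np.linalg.norm(x-y)
pr=lambda P:(1e3*(R.T@(P[:2]-o))).round(1)
for n,p,q in(("hub",(488,266),(436,110)),("handle",(443,366),(316,60)),("small",(155,308),(205,222))):
    P,e=two(T([p]),S([q]));print(n,P.round(4),e.round(1),pr(P))
for n,c,uv,z in(("handle t",t,T([(443,366)]),.2555),("handle s",s,S([(316,60)]),.2555),("small t",t,T([(155,308)]),.036),("small s",s,S([(205,222)]),.036),("big s",s,S([(335,348)]),.044)):
    P=onz(c,uv,z)[0];print(n,P.round(4),pr(P))
```

```text
yaw -0.0752 org [0.5864 0.0564] res mm [[-0.9, -1.0], [-1.3, 3.0], [0.4, 0.8], [1.8, -2.7]]
yaw -0.0823 org [0.5819 0.0532] res mm [[-3.8, 2.6], [2.5, -0.8], [1.3, -1.9]]
yaw -0.0787 org [0.5844 0.0551] res mm [[0.4, 0.8], [1.0, 4.8], [2.7, 1.9], [3.0, -1.6], [-6.5, 0.3], [-0.2, -2.4], [-0.3, -3.7]]
hub [0.5852 0.0569 0.2141] 1.2 [0.7 1.9]
handle [0.5353 0.0704 0.2572] 0.2 [-50.1  11.4]
small [0.603  0.2415 0.0361] 1.9 [  3.9 187.3]
handle t [0.5355 0.0707 0.2555] [-49.9  11.7]
handle s [0.5369 0.0721 0.2555] [-48.6  13.3]
small t [0.6038 0.241  0.036 ] [  4.8 186.9]
small s [0.6023 0.2422 0.036 ] [  3.1 187.9]
big s [0.5813 0.1246 0.044 ] [-8.5 69.1]
```

Press pose is (0.585, 0.0555) with yaw −0.079. In press coordinates the link head is at (−8.5, 69) mm and the tail at (4, 187). The eye spacing comes out at 119 mm (expected 120), so the measurement holds. Next I move behind the tail with the fingers shut.

Emit:
apply_moves --plan '[-32.6,-8.2,0,0,-32.6,-8.2,0,0,-32.6,-8.2,0,0,-32.6,-8.2,0,0,-32.6,-8.2,0,0,-32.6,-8.2,0,0,-32.6,-8.2,0,0,-32.6,-8.2,0,0,-32.6,-8.2,0,0,-32.6,-8.2,0,0,-32.6,-8.2,0,0,-32.6,-8.2,0,0,-32.6,-8.2,0,0,-32.6,-8.2,0,0,-32.6,-8.2,0,0,-32.6,-8.2,0,0,0,0,0,0]' --hand -1

```text
time_s: 1.8
ee_pos: [0.6085, 0.2804, 0.2041]
eef_rot: [-3.14, -0.001, 2.899]
force: [-0.4, 0.1, 0.9]
grip_width: 0.0001
grip_force: 0.0
```

Emit:
apply_moves --plan '[0,0,0,0.141,0,0,0,0.141,0,0,0,0.141,0,0,0,0.141,0,0,0,0.141,0,0,0,0.141,0,0,0,0.141,0,0,0,0.141,0,0,0,0.141,0,0,0,0.141,0,0,0,0,0,0,0,0]'

```text
time_s: 3.0
ee_pos: [0.6058, 0.2832, 0.2053]
eef_rot: [-3.141, 0.0, 1.496]
force: [-0.7, 0.0, 0.5]
grip_width: 0.001
grip_force: 0.0
```

Emit:
apply_moves --plan '[0,1,20,0,0,0,20,0,0,0,20,0,0,0,20,0,0,0,20,0,0,0,20,0,0,0,20,0,0,0,15,0,0,0,15,0,0,0,10,0,0,0,5,0,0,0,0,0]'

```text
time_s: 4.2
ee_pos: [0.607, 0.2828, 0.0201]
eef_rot: [-3.141, 0.0, 1.492]
force: [0.2, -0.9, 0.1]
grip_width: 0.0009
grip_force: 0.0
```

Run:
```python
from h import *
crop(shoot("scene","s1"),235,135,375,260,5,"pics/s1.png")
```

```text
(no output)
```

View pics/s1.png

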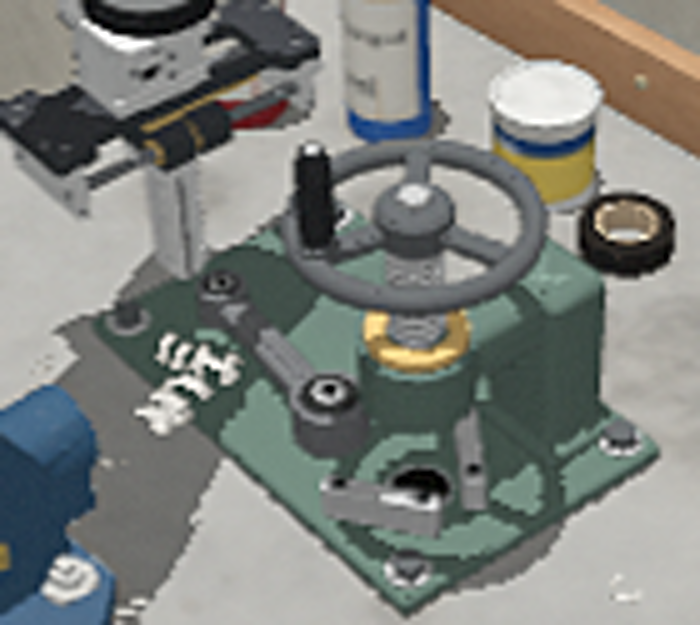

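The picture shows the shut fingers just behind the small eye at (220,285), with the link clear ahead of them. I'll push with a slight lean towards −x to straighten it.

Emit:
apply_moves --plan '[-4,0,0,0,-4,0,0,0,-4,0,0,0,-3,0,0,0,-3,-0.3,0,0,-3,-0.3,0,0,-3,-0.3,0,0,-3,-0.3,0,0,-3,-0.3,0,0,-3,-0.3,0,0,-3,-0.3,0,0,-3,-0.3,0,0,-3,-0.3,0,0,-3,-0.3,0,0,-3,-0.3,0,0,-3,-0.3,0,0,-2,-0.2,0,0,0,0,0,0]'

```text
time_s: 6.05
ee_pos: [0.5991, 0.2298, 0.0203]
eef_rot: [-3.141, 0.0, 1.492]
force: [0.7, 1.5, 0.2]
grip_width: 0.0004
grip_force: 0.5
```

Run:
```python
from h import *
crop(shoot("scene","s2"),235,135,375,260,5,"pics/s2.png")
```

```text
(no output)
```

View pics/s2.png

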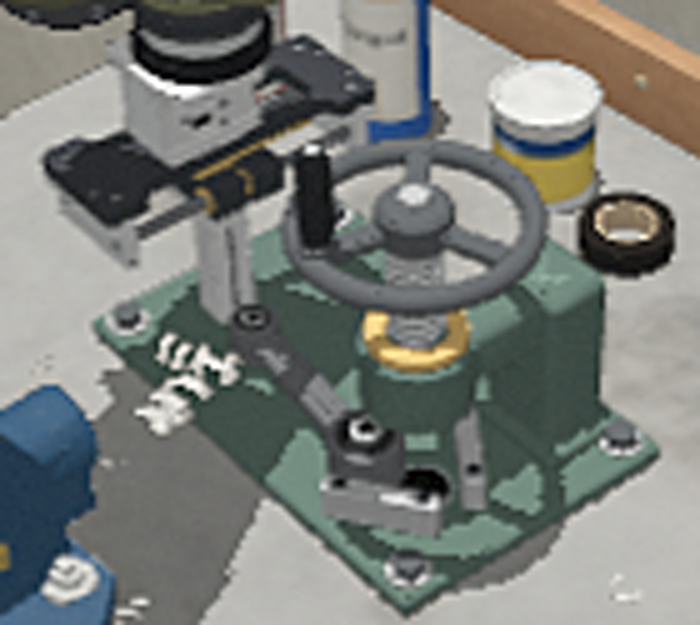

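The big eye (362,428) has entered the V near the left bar and the tail is at (253,317). I'll measure both.

```bash
cat >> h.py <<'E'
O=np.array([.585,.0555]);YAW=-.079
RP=np.array([[np.cos(YAW),-np.sin(YAW)],[np.sin(YAW),np.cos(YAW)]])
pr=lambda P:(1e3*((np.asarray(P)[...,:2]-O)@RP)).round(1)
E
python3 - <<'E'
from h import *
c=ld("s2");S=lambda L:np.array([235-.4,135-.4])+np.array(L)/5
print(pr(onz(c,S([(362,428)]),.044)),pr(onz(c,S([(253,317)]),.036)),pr([.5991,.2298]))
E
```

```text
[[-13.9  33.3]] [[  0.  152.4]] [  0.3 174.9]
```

Emit:
apply_moves --plan '[-3,-0.2,0,0,-3,-0.2,0,0,-3,-0.2,0,0,-3,-0.2,0,0,-3,0,0,0,-3,0,0,0,-2,0,0,0,-2,0,0,0,-2,0,0,0,-2,0,0,0,-1,0,0,0,-1,0,0,0,0,0,0,0]'

```text
time_s: 7.4
ee_pos: [0.5961, 0.2023, 0.0204]
eef_rot: [-3.141, 0.0, 1.492]
force: [1.0, 2.7, -0.2]
grip_width: 0.0005
grip_force: 0.9
```

Emit:
apply_moves --plan '[-1,0,0,0,-1,0,0,0,0,0,0,0]'

```text
time_s: 7.7
ee_pos: [0.5961, 0.201, 0.0206]
eef_rot: [3.141, -0.001, 1.492]
force: [0.4, 6.8, -1.9]
grip_width: 0.0003
grip_force: 3.4
```

Emit:
apply_moves --plan '[-1,0,0,0,-1,0,0,0,0,0,0,0]'

```text
time_s: 8.0
ee_pos: [0.5961, 0.2006, 0.021]
eef_rot: [3.14, -0.003, 1.492]
force: [1.4, 16.7, -0.9]
grip_width: 0.0005
grip_force: 8.6
```

Emit:
apply_moves --plan '[-1,0,0,0,-1,0,0,0,0,0,0,0]'

```text
time_s: 8.3
ee_pos: [0.5962, 0.2003, 0.0214]
eef_rot: [3.139, -0.006, 1.493]
force: [2.4, 28.5, -0.2]
grip_width: 0.0001
grip_force: 13.9
```

Run:
```python
from h import *
crop(shoot("scene","s3"),235,135,375,260,5,"pics/s3.png")
```

```text
(no output)
```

View pics/s3.png

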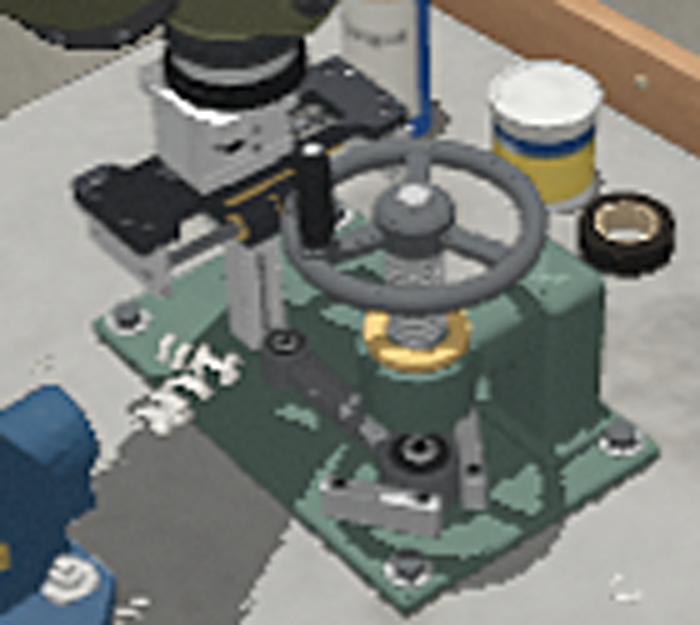

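The eye at (420,450) looks seated between both bars, and the push force rose stiffly. I'll confirm that numerically.

Run:
```python
from h import *
c=ld("s3");S=lambda L:np.array([235-.4,135-.4])+np.array(L)/5
print(pr(onz(c,S([(420,450)]),.044)),pr(onz(c,S([(285,343)]),.036)),pr([.5962,.2003]))
# bars, top z=.034: inner-edge points
P=pr(onz(c,S([(340,483),(423,497),(473,503),(470,415)]),.034));print(P)
```

```text
[[-0.8  0.2]] [[  0.6 122.6]] [ -0.3 145.2]
[[-42.7  16.1]
 [-15.6 -20.2]
 [  1.7 -40.5]
 [ 43.8  11.9]]
```

The eye is home at (−0.8, 0.2) mm. I'll back off and rise, with the gripper opened part way.

Emit:
apply_moves --plan '[4,0,0,0,8,0,0,0,8,0,-2,0,0,0,-15,0,0,0,-20,0,0,0,-20,0,0,0,-20,0,0,0,-20,0,0,0,-20,0,0,0,-20,0,0,0,-20,0,0,0,-20,0,0,0,-20,0,0,0,-20,0,0,0,-20,0,0,0,-15,0,0,0,0,0,0,0,0,0]'

```text
time_s: 10.15
ee_pos: [0.5971, 0.2161, 0.2726]
eef_rot: [3.141, 0.0, 1.492]
force: [-0.3, 1.4, -0.1]
grip_width: 0.0008
grip_force: 0.0
```

Emit:
apply_moves --plan '[0,0,0,0,0,0,0,0]' --hand -0.23 --squeeze 6

```text
time_s: 10.35
ee_pos: [0.597, 0.2163, 0.2716]
eef_rot: [-3.14, 0.001, 1.492]
force: [-0.3, 0.0, -0.4]
grip_width: 0.0133
grip_force: 0.0
```

Run:
```python
from h import *
from station import monitor
o=monitor.get_obs();p=o["ee_pos"];y=o["eef_rot"][2]
d=np.array([.5355,.071])-p[:2];print(p,y,o["grip_width"],o["qpos"].round(2),1e3*d@[np.cos(y),np.sin(y)],1e3*d@[np.sin(y),-np.cos(y)])
c=shoot("scene","s4");S=lambda L:np.array([235-.4,135-.4])+np.array(L)/5
crop(c,235,115,375,240,5,"pics/s4.png")
```

```text
[0.59703276 0.21626979 0.27160415] 1.491733160835831 0.01325291313225732 [ 0.29  0.46  1.15 -0.    1.53  0.37] -149.67589784075219 -49.86701626009943
```

View pics/s4.png

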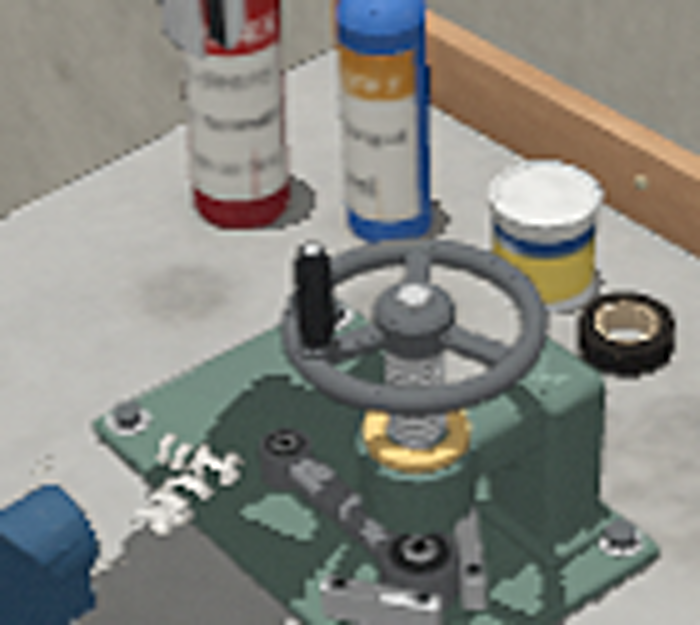

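The link is still seated at (418,550) and the handle is unmoved at (312,248). I'll go above the handle.

Emit:
apply_moves --plan '[-10,-3.3,-1,0,-15,-5,-1,0,-15,-5,-1,0,-15,-5,-1,0,-15,-5,0,0,-15,-5,0,0,-15,-5,0,0,-15,-5,0,0,-15,-5,0,0,-10,-3.3,0,0,-6,-2,0,0,-4,-1.3,0,0,0,0,0,0,0,0,0,0]'

```text
time_s: 11.8
ee_pos: [0.5358, 0.0711, 0.2764]
eef_rot: [-3.142, -0.0, 1.492]
force: [-0.8, 0.3, 0.0]
grip_width: 0.0362
grip_force: 0.0
```

Run:
```python
from h import *
from station import monitor
o=monitor.get_obs();print(o["ee_pos"],o["grip_width"])
crop(shoot("scene","s5"),255,115,355,215,6,"pics/s5.png")
```

```text
[0.53577939 0.07106555 0.27639747] 0.036187037704056
```

View pics/s5.png

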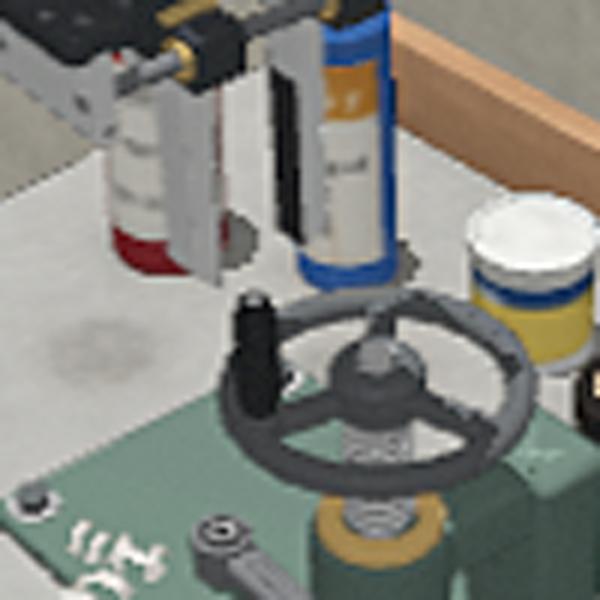

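The finger tips at (220,280) and (300,240) straddle the handle top at (255,295), so I descend and pinch lightly.

Emit:
apply_moves --plan '[0,0,10,0,0,0,12,0,0,0,12,0,0,0,12,0,0,0,10,0,0,0,6,0,0,0,0,0]'

```text
time_s: 12.55
ee_pos: [0.5354, 0.0708, 0.2135]
eef_rot: [-3.14, 0.0, 1.492]
force: [-1.1, 0.0, 0.3]
grip_width: 0.0365
grip_force: 0.0
```

Emit:
apply_moves --plan '[0,0,0,0,0,0,0,0,0,0,0,0,0,0,0,0,0,0,0,0]' --hand -1 --squeeze 6

```text
time_s: 13.05
ee_pos: [0.5359, 0.0708, 0.2148]
eef_rot: [3.141, -0.0, 1.492]
force: [0.3, 1.2, 2.0]
grip_width: 0.0182
grip_force: 6.0
```

Run:
```python
from h import *
from station import monitor
o=monitor.get_obs();print(o["ee_pos"],o["eef_rot"],o["grip_width"],o["grip_force"],o["force"],pr(o["ee_pos"]))
c=shoot("top","t1")
# wheel rim height via depth: project rim ring points and take range
import numpy as np
h=[]
for a in np.linspace(0,2*np.pi,40):
    P=np.r_[O+RP@(.061*np.array([np.cos(a),np.sin(a)])),.198];u=proj(c,P);q=depthpt(c,u)[0];h.append(round(q[2]*1e3,1))
print(h)
```

```text
[0.5358545  0.07082897 0.21483945] [ 3.14080377e+00 -1.19087875e-04  1.49182581e+00] 0.018231736820566356 6.001070737838745 [0.32180177 1.16320282 1.98068465] [-50.2  11.4]
[np.float64(513.7), np.float64(514.5), np.float64(500.3), np.float64(514.7), np.float64(516.2), np.float64(518.9), np.float64(519.3), np.float64(520.1), np.float64(522.7), np.float64(520.6), np.float64(520.4), np.float64(514.2), np.float64(509.7), np.float64(499.8), np.float64(488.5), np.float64(437.8), np.float64(408.5), np.float64(402.3), np.float64(401.0), np.float64(401.0), np.float64(539.2), np.float64(536.5), np.float64(197.6), np.float64(202.3), np.float64(194.5), np.float64(192.0), np.float64(198.5), np.float64(194.5), np.float64(193.6), np.float64(195.2), np.float64(200.6), np.float64(197.0), np.float64(192.5), np.float64(196.5), np.float64(199.8), np.float64(198.7), np.float64(200.3), np.float64(200.4), np.float64(202.2), np.float64(513.7)]
```

Gripped at q₀ ≈ 0.223, radius 51.5 mm against the expected 52. I'll print the circle increments and take a rim-height baseline for sensing the drop.

```bash
cat >> h.py <<'E'
def rim(tag):
    out=[]
    for n in("scene","top"):
        c=shoot(n,tag+n);v,u=np.mgrid[140:245,200:380];uv=np.c_[u.ravel(),v.ravel()]
        P=depthpt(c,uv);r=np.hypot(*(P[:,:2]-O).T)
        m=(r>.052)&(r<.066)&(P[:,2]>.175)&(P[:,2]<.212);out+= [round(1e3*np.median(P[m,2]),2),int(m.sum())]
    return out
def rows(q0,q1,n):
    q=np.linspace(q0,q1,n+1);return np.c_[52*np.diff(np.sin(q)),-52*np.diff(np.cos(q))].round(1)
E
python3 - <<'E'
from h import *
print(rim("r0"),rim("r0"))
print(rows(.223,-2.177,24).tolist())
E
```

```text
[np.float64(199.11), 512, np.float64(199.13), 240] [np.float64(198.8), 511, np.float64(199.44), 241]
[[-5.1, -0.9], [-5.2, -0.4], [-5.2, 0.1], [-5.2, 0.7], [-5.1, 1.2], [-4.9, 1.7], [-4.7, 2.2], [-4.5, 2.6], [-4.2, 3.0], [-3.9, 3.5], [-3.5, 3.8], [-3.1, 4.2], [-2.7, 4.4], [-2.2, 4.7], [-1.8, 4.9], [-1.3, 5.0], [-0.7, 5.1], [-0.2, 5.2], [0.3, 5.2], [0.8, 5.1], [1.3, 5.0], [1.8, 4.9], [2.3, 4.7], [2.7, 4.4]]
```

Emit:
apply_moves --plan '[-5.1,-0.9,0,0,-5.2,-0.4,0,0,-5.2,0.1,0,0,-5.2,0.7,0,0,-5.1,1.2,0,0,0,0,0,0]'

```text
time_s: 13.9
ee_pos: [0.5342, 0.0444, 0.2143]
eef_rot: [-3.141, 0.0, 1.491]
force: [-0.7, 2.2, 2.1]
grip_width: 0.0183
grip_force: 6.0
```

```bash
cat > m.py <<'E'
from h import *
from station import monitor
r=rim("r");o=monitor.get_obs();p=pr(o["ee_pos"])
print([float(x) for x in r],"press",p,"r",np.hypot(*p).round(1),"q",np.arctan2(p[1],-p[0]).round(3),"z",o["ee_pos"][2].round(4),"F",o["force"].round(1),"grip",o["grip_width"].round(4),o["grip_force"].round(1),"t",o["time_s"])
E
python3 m.py
```

```text
Traceback (most recent call last):
  File "m.py", line 4, in <module>
    print([float(x) for x in r],"press",p,"r",np.hypot(*p).round(1),"q",np.arctan2(p[1],-p[0]).round(3),"z",o["ee_pos"][2].round(4),"F",o["force"].round(1),"grip",o["grip_width"].round(4),o["grip_force"].round(1),"t",o["time_s"])
                                                                                                                                                                   ^^^^^^^^^^^^^^^^^^^^^
AttributeError: 'float' object has no attribute 'round'
```

```bash
sed -i 's/o\["grip_width"\].round(4),o\["grip_force"\].round(1)/o["grip_width"],o["grip_force"]/' m.py; python3 m.py
```

```text
[198.79, 521.0, 199.24, 63.0] press [-49.8 -14.5] r 51.9 q -0.283 z 0.2144 F [-2.1  2.1  1.4] grip 0.017958971399051286 6.000720262527466 t 14.1
```

Emit:
apply_moves --plan '[-4.9,1.7,0,0,-4.7,2.2,0,0]'

```text
time_s: 14.3
ee_pos: [0.5373, 0.0351, 0.2144]
eef_rot: [-3.141, -0.0, 1.492]
force: [-3.7, 2.3, 2.7]
grip_width: 0.0185
grip_force: 6.0
```

```bash
python3 m.py
```

```text
[199.11, 541.0, 197.84, 10.0] press [-45.6 -24.6] r 51.8 q -0.495 z 0.2144 F [-3.5  2.   3.6] grip 0.018310269618024802 6.023562848567963 t 14.4
```

Emit:
apply_moves --plan '[-4.5,2.6,0,0,-4.2,3.0,0,0]'

```text
time_s: 14.6
ee_pos: [0.5422, 0.0258, 0.2145]
eef_rot: [-3.141, 0.0, 1.492]
force: [-5.5, 2.3, 4.9]
grip_width: 0.0189
grip_force: 6.1
```

```bash
python3 m.py
```

```text
[199.21, 544.0, 199.36, 62.0] press [-40.1 -33.2] r 52.1 q -0.692 z 0.2145 F [-4.9  1.   5.1] grip 0.018669846376952064 6.05786494910717 t 14.7
```

Emit:
apply_moves --plan '[-3.9,3.0,0,0,-3.5,3.5,0,0]'

```text
time_s: 14.9
ee_pos: [0.5481, 0.0181, 0.2146]
eef_rot: [-3.141, 0.0, 1.492]
force: [-5.1, 1.8, 4.4]
grip_width: 0.0188
grip_force: 6.1
```

```bash
python3 m.py
```

```text
[199.06, 538.0, 200.72, 30.0] press [-33.6 -40.4] r 52.5 q -0.877 z 0.2145 F [-4.7  0.1  5.9] grip 0.018844721641846987 6.067209206521511 t 15.0
```

Emit:
apply_moves --plan '[-3.1,4.1,0,0,-2.7,4.4,0,0]'

```text
time_s: 15.2
ee_pos: [0.5561, 0.0116, 0.2147]
eef_rot: [-3.141, 0.0, 1.492]
force: [-5.4, -0.5, 5.9]
grip_width: 0.0193
grip_force: 6.1
```

```bash
python3 m.py
```

```text
return _methods._mean(a, axis=axis, dtype=dtype,
  ret = ret.dtype.type(ret / rcount)
```

Emit:
apply_moves --plan '[-2.2,4.7,0,0,-1.8,4.9,0,0]'

```text
time_s: 15.5
ee_pos: [0.5654, 0.0067, 0.2147]
eef_rot: [-3.141, 0.001, 1.492]
force: [-5.7, -2.2, 5.6]
grip_width: 0.0196
grip_force: 6.2
```

```bash
python3 -W ignore m.py
```

```text
[199.6, 529.0, 198.48, 14.0] press [-15.4 -50.3] r 52.6 q -1.274 z 0.2147 F [-3.7 -1.   6.3] grip 0.01944968961922627 6.08654759824276 t 15.6
```

Emit:
apply_moves --plan '[-1.3,5.0,0,0,-0.7,5.1,0,0]'

```text
time_s: 15.8
ee_pos: [0.5753, 0.0037, 0.2147]
eef_rot: [-3.142, 0.001, 1.491]
force: [-6.1, -3.1, 5.7]
grip_width: 0.0202
grip_force: 6.2
```

```bash
python3 -W ignore m.py
```

```text
[199.43, 535.0, 199.43, 31.0] press [ -5.2 -52.4] r 52.7 q -1.472 z 0.2147 F [-5.7 -2.2  7. ] grip 0.019945328678735056 6.132798492908478 t 15.9
```

Emit:
apply_moves --plan '[-0.2,5.2,0,0,0.3,5.2,0,0]'

```text
time_s: 16.1
ee_pos: [0.5857, 0.0029, 0.2147]
eef_rot: [3.142, 0.001, 1.491]
force: [-4.2, -3.9, 4.9]
grip_width: 0.0199
grip_force: 6.2
```

```bash
python3 -W ignore m.py
```

```text
[199.32, 521.0, 199.09, 29.0] press [  4.9 -51.9] r 52.1 q -1.665 z 0.2138 F [-2.2 -0.3  6.8] grip 0.018443814082076664 6.062711477279663 t 16.2
```

Emit:
apply_moves --plan '[0.8,5.1,0,0,1.3,5.0,0,0]'

```text
time_s: 16.4
ee_pos: [0.5962, 0.0048, 0.2141]
eef_rot: [-3.141, 0.0, 1.492]
force: [-1.4, -0.5, -1.3]
grip_width: 0.0185
grip_force: 6.0
```

```bash
python3 -W ignore m.py; python3 -c "
from h import *
crop(ld('rscene'),235,115,375,240,5,'pics/s6.png')"
```

```text
[194.94, 555.0, 197.17, 4.0] press [ 15.5 -49.6] r 52.0 q -1.874 z 0.2141 F [ 0.  -0.6 -1.6] grip 0.018556009791733354 6.0070860385894775 t 16.5
```

View pics/s6.png

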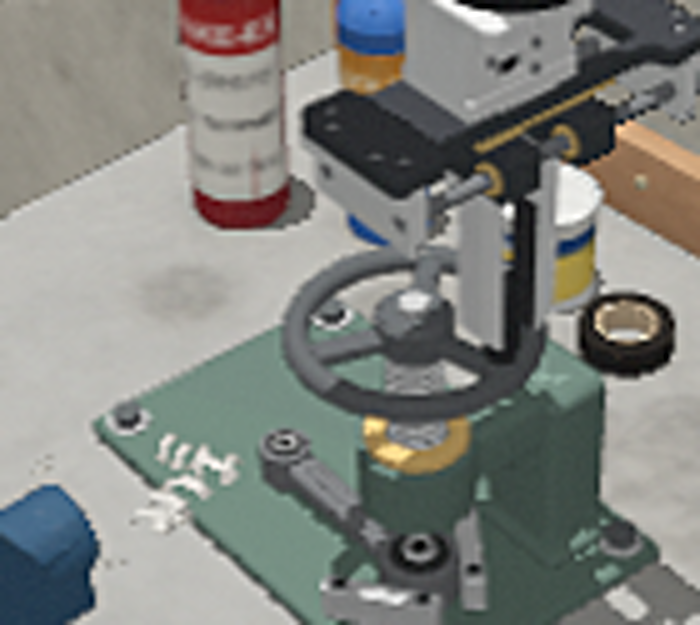

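The drop was felt: Fz flipped from +6.8 to −1.3 N and the rim fell from 199.3 to 194.9 mm. In the picture the wheel sits lower and the handle is in the grip at (515,280). Next comes the forward turn.

```bash
python3 -W ignore m.py; python3 -c "
from h import *
r=rows(-1.874,-1.874+6.4,64)
for i in range(0,64,16): print(', '.join(f'{a}, {b}, 0.15, 0' for a,b in r[i:i+16]),'\n')"
```

```text
[194.92, 553.0, 195.78, 4.0] press [ 15.1 -49.7] r 51.9 q -1.866 z 0.2142 F [-0.2 -0.6 -2.6] grip 0.01850651218568517 6.00065253674984 t 16.6
-1.3, -5.0, 0.15, 0, -0.8, -5.1, 0.15, 0, -0.3, -5.2, 0.15, 0, 0.2, -5.2, 0.15, 0, 0.8, -5.1, 0.15, 0, 1.3, -5.0, 0.15, 0, 1.8, -4.9, 0.15, 0, 2.2, -4.7, 0.15, 0, 2.7, -4.4, 0.15, 0, 3.1, -4.1, 0.15, 0, 3.5, -3.8, 0.15, 0, 3.9, -3.4, 0.15, 0, 4.2, -3.0, 0.15, 0, 4.5, -2.6, 0.15, 0, 4.7, -2.1, 0.15, 0, 4.9, -1.7, 0.15, 0 

5.1, -1.2, 0.15, 0, 5.2, -0.6, 0.15, 0, 5.2, -0.1, 0.15, 0, 5.2, 0.4, 0.15, 0, 5.1, 0.9, 0.15, 0, 5.0, 1.4, 0.15, 0, 4.8, 1.9, 0.15, 0, 4.6, 2.4, 0.15, 0, 4.4, 2.8, 0.15, 0, 4.1, 3.3, 0.15, 0, 3.7, 3.6, 0.15, 0, 3.3, 4.0, 0.15, 0, 2.9, 4.3, 0.15, 0, 2.5, 4.6, 0.15, 0, 2.0, 4.8, 0.15, 0, 1.5, 5.0, 0.15, 0 

1.0, 5.1, 0.15, 0, 0.5, 5.2, 0.15, 0, -0.0, 5.2, 0.15, 0, -0.5, 5.2, 0.15, 0, -1.1, 5.1, 0.15, 0, -1.6, 5.0, 0.15, 0, -2.0, 4.8, 0.15, 0, -2.5, 4.5, 0.15, 0, -3.0, 4.3, 0.15, 0, -3.4, 4.0, 0.15, 0, -3.7, 3.6, 0.15, 0, -4.1, 3.2, 0.15, 0, -4.4, 2.8, 0.15, 0, -4.6, 2.3, 0.15, 0, -4.9, 1.9, 0.15, 0, -5.0, 1.4, 0.15, 0 

-5.1, 0.9, 0.15, 0, -5.2, 0.3, 0.15, 0, -5.2, -0.2, 0.15, 0, -5.2, -0.7, 0.15, 0, -5.1, -1.2, 0.15, 0, -4.9, -1.7, 0.15, 0, -4.7, -2.2, 0.15, 0, -4.5, -2.6, 0.15, 0, -4.2, -3.1, 0.15, 0, -3.9, -3.5, 0.15, 0, -3.5, -3.9, 0.15, 0, -3.1, -4.2, 0.15, 0, -2.7, -4.5, 0.15, 0, -2.2, -4.7, 0.15, 0, -1.7, -4.9, 0.15, 0, -1.2, -5.1, 0.15, 0
```

Emit:
apply_moves --plan '[-1.3,-5.0,0.2,0,-0.8,-5.1,0.2,0,-0.3,-5.2,0.2,0,0.2,-5.2,0.2,0,0.8,-5.1,0.2,0,1.3,-5.0,0.2,0,1.8,-4.9,0.2,0,2.2,-4.7,0.2,0]'

```text
time_s: 17.4
ee_pos: [0.556, 0.0119, 0.2132]
eef_rot: [3.141, 0.0, 1.492]
force: [0.7, -4.2, 3.3]
grip_width: 0.0187
grip_force: 6.0
```

```bash
python3 -W ignore m.py
```

```text
[194.5, 551.0, nan, 0.0] press [-25.6 -45.4] r 52.1 q -1.057 z 0.2132 F [ 0.2 -2.3  3.6] grip 0.017896993696152833 6.0132864117622375 t 17.5
```

Emit:
apply_moves --plan '[2.7,-4.4,0.2,0,3.1,-4.1,0.2,0,3.5,-3.8,0.2,0,3.9,-3.4,0.2,0,4.2,-3.0,0.2,0,4.5,-2.6,0.2,0,4.7,-2.1,0.2,0,4.9,-1.7,0.2,0]'

```text
time_s: 18.3
ee_pos: [0.5333, 0.0454, 0.2115]
eef_rot: [-3.141, 0.0, 1.492]
force: [-3.4, -4.0, 6.8]
grip_width: 0.0183
grip_force: 6.0
```

```bash
python3 -W ignore m.py
```

```text
[193.86, 539.0, 193.44, 75.0] press [-50.6 -13.6] r 52.4 q -0.263 z 0.2115 F [-1.2 -1.3  5.7] grip 0.01880162584838162 6.009916439652443 t 18.4
```

Emit:
apply_moves --plan '[5.1,-1.2,0.1,0,5.2,-0.6,0.1,0,5.2,-0.1,0.1,0,5.2,0.4,0.1,0,5.1,0.9,0.1,0,5.0,1.4,0.1,0,4.8,1.9,0.1,0,4.6,2.4,0.1,0,4.4,2.8,0.1,0,4.1,3.3,0.1,0,3.7,3.6,0.1,0,3.3,4.0,0.1,0,2.9,4.3,0.1,0,2.5,4.6,0.1,0,2.0,4.8,0.1,0,1.5,5.0,0.1,0]'

```text
time_s: 20.0
ee_pos: [0.5754, 0.1081, 0.2097]
eef_rot: [-3.139, -0.002, 1.493]
force: [-5.2, 4.4, 6.1]
grip_width: 0.0189
grip_force: 6.1
```

```bash
python3 -W ignore m.py
```

```text
[192.24, 604.0, 192.4, 383.0] press [-13.2  51.4] r 53.1 q 1.319 z 0.2096 F [-2.5  2.4  5.6] grip 0.017960812361603233 6.0268834233284 t 20.1
```

Emit:
apply_moves --plan '[1.0,5.1,0.1,0,0.5,5.2,0.1,0,0,5.2,0.1,0,-0.5,5.2,0.1,0,-1.1,5.1,0.1,0,-1.6,5.0,0.1,0,-2.0,4.8,0.1,0,-2.5,4.5,0.1,0]'

```text
time_s: 20.9
ee_pos: [0.6154, 0.0988, 0.2089]
eef_rot: [-3.141, -0.002, 1.493]
force: [-0.0, 5.2, 5.5]
grip_width: 0.0188
grip_force: 6.0
```

```bash
python3 -W ignore m.py
```

```text
[191.56, 630.0, 191.8, 338.0] press [27.2 45. ] r 52.6 q 2.114 z 0.2089 F [-0.9  2.4  6.6] grip 0.018422663034117777 6.014019772410393 t 21.0
```

Emit:
apply_moves --plan '[-3.0,4.3,0.1,0,-3.4,4.0,0.1,0,-3.7,3.6,0.1,0,-4.1,3.2,0.1,0,-4.4,2.8,0.1,0,-4.6,2.3,0.1,0,-4.9,1.9,0.1,0,-5.0,1.4,0.1,0,-5.1,0.9,0.1,0,-5.2,0.3,0.1,0,-5.2,-0.2,0.1,0,-5.2,-0.7,0.1,0]'

```text
time_s: 22.2
ee_pos: [0.636, 0.0425, 0.2081]
eef_rot: [3.139, -0.002, 1.492]
force: [6.5, 3.1, 3.9]
grip_width: 0.0184
grip_force: 6.0
```

```bash
python3 -W ignore m.py
```

```text
[190.32, 622.0, 190.16, 53.0] press [51.6 -9.6] r 52.5 q -2.958 z 0.208 F [4.2 1.2 4.7] grip 0.018703650372040963 6.01632222533226 t 22.3
```

Emit:
apply_moves --plan '[-5.1,-1.2,0.1,0,-4.9,-1.7,0.1,0,-4.7,-2.2,0.1,0,-4.5,-2.6,0.1,0,-4.2,-3.1,0.1,0,-3.9,-3.5,0.1,0,-3.5,-3.9,0.1,0,-3.1,-4.2,0.1,0,-2.7,-4.5,0.1,0,-2.2,-4.7,0.1,0,-1.7,-4.9,0,0,-1.2,-5.1,0,0,0,0,0,0,0,0,0,0]'

```text
time_s: 23.7
ee_pos: [0.5906, 0.0034, 0.2068]
eef_rot: [3.141, 0.0, 1.492]
force: [2.6, -3.5, 5.9]
grip_width: 0.0185
grip_force: 6.0
```

```bash
python3 -W ignore m.py; python3 -c "
from h import *
crop(ld('rscene'),235,115,375,240,5,'pics/s7.png')"
```

```text
[188.98, 544.0, 189.03, 21.0] press [  9.7 -51.4] r 52.3 q -1.757 z 0.2068 F [ 0.9 -4.2  4.6] grip 0.0185234417739042 6.021022349596024 t 23.8
```

View pics/s7.png

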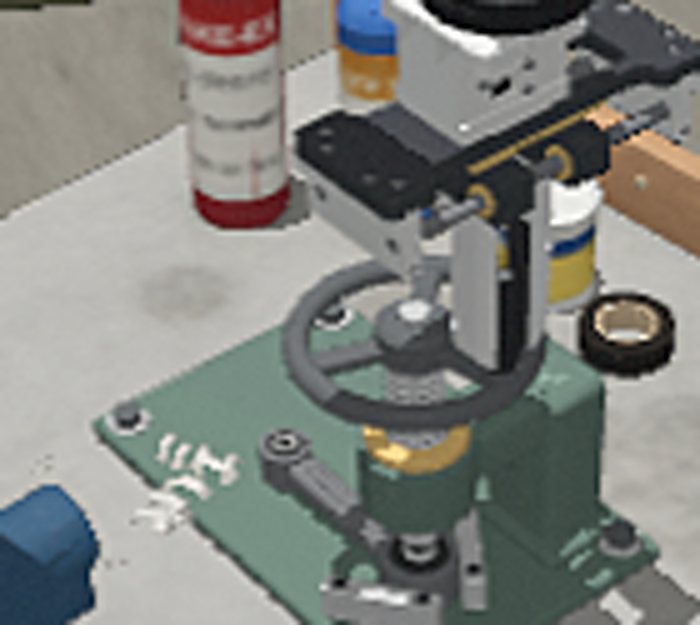

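The wheel is a further 6 mm down, the handle is still gripped, and the eye is seated at (418,552). The turn measures 6.39 rad, so I'm handing in.

```bash
python3 -c "
from station import ctrl
print(ctrl.hand_in())"
```

```text
the job is handed in; nothing more can be done
None
```

I handed the job in at about 24 s: the link's big eye sits in the V-stop within about 1 mm, the screw dropped into its thread on the backward turn and was then turned one full turn forward (about 6 mm down), and the gripper is still holding the crank handle.

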